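# Heft the scoops and re-tip the one with the brass foot

### The job

Both hooded scoops have been emptied once, but one of them still holds the casket's missing brass ball foot, while the other holds only a light dowel offcut. Lift a scoop level, clear of the bench, and heft it for a second to judge by its weight which one has the foot; tip that one out again over the plywood tray so that the foot ends up in the tray. The offcut must not get into the tray, and both scoops must finish standing upright where they stood at the start, give or take a few centimetres.

Things in the scene. Friction and masses are not known exactly. Their poses are not given: they have to be found in the camera images.
- scoop_a_grip (a point): left (+y) hooded aluminium scoop: closed box 100 (x) x 80 (y) x 60 mm high, 3 mm walls, open only at its front, its -x side (faces the tray's side, within 20 deg), with a ramped lip 5 mm above the floor at the bottom edge. On top a wooden grip bar 74 (y) x 18 (x) x 24 mm high, 18 mm above the box. Point: bar's centre, over the scoop's middle, 90 mm above its underside; z up. Scoop 280 g +-10 %
- scoop_b_grip (a point): right (-y) scoop, alike in all; same point. One scoop hides a brass ball foot (36 mm diameter, 208 g), the other a beech dowel offcut (30 mm diameter, 48 mm long, 25 g); which is which is drawn anew each time. Either rolls out of the open front once the scoop is tipped forwards by 45 deg or more, and stays in while it is carried level
- tray: open plywood tray fixed to the bench between the scoops, empty at first: 220 (x) x 170 (y) x 50 mm high, walls and floor 8 mm; origin at the centre of its underside, z up. Beyond it, over 0.75 m ahead of the robot, stand bystanders under 155 mm high: upturned casket with three brass feet, glue bottle, chisels
Things that resemble listed ones, but are neither listed nor needed, are in the scene too. Leave any red look-alike of the part that bears scoop_a_grip alone.

How it is judged:
By the outcome, as a careful person would: the job done as asked, in the order asked, and still so for the second after the job is handed in, with the robot touching nothing.
It also fails if it takes over 72 s, if anything falls off the work surface, if the arm or the gripper's body presses on something with over 40 N, if the wrist force passes 120 N, or if a joint passes its speed limit or range.

### The arm

A 6-joint arm with a two-finger parallel gripper is mounted at the origin on the work surface. World frame = base frame: x ahead of the robot, y to its left, z up, the work surface at z = 0. Lengths are in m, angles in degrees, forces in N, time in s.
With the tool pointing down it reaches from about 0.35 to 0.975 m from the base axis. Payload 17.4 kg.
Tool frame: the origin (TCP) lies midway between the tips of the shut fingers; the grasp point (between the pads) lies 19 mm behind it; y points along the fingers, z is the direction in which the jaws open and shut, and the axes are right-handed (so a half turn about y gives the same grasp; the last joint's range is limited). The gripper opens to 85 mm and grips with 20 to 120 N. Pads are 22 mm wide; open, the fingers measure 114 mm over their backs; the gripper's body (76 mm by 85 mm) begins 54 mm behind the grasp point. The pads swing forward as they close: fully open they stand 13 mm farther back than shut.
Start: joints at [66.36, 6.646, 82.598, -0, 90.757, -2.166], TCP at [0.247, 0.628, 0.231] pointing down, gripper open.
Joint ranges: [-162.19, 162.19], [-47.58, 125.68], [4.15, 143.07], [-65.23, 245.23], [0.69, 171.88], [-170.13, 170.13]. Speed limits (degrees/s): [108.29, 108.29, 127.2, 180, 180, 180].

### API

Orientations are given as [roll, pitch, yaw] about the fixed x, y, z axes, in that order (R = Rz(yaw) Ry(pitch) Rx(roll)).
In Python, from workcell import manip gives the robot as it stands. Calls block until the motion is done:
- manip.move_ptp(position, orientation): joint-space move of the TCP to a pose.
- manip.move_linear(position, rot=None, v=0.15, contact_N=None): straight line of the TCP; rot=None keeps the orientation; v is the mean speed in m/s. With contact_N (N) it stops when the force on the tool has changed by that much, and returns True; else False.
- manip.goto_joints(angles): joint-space move.
- manip.set_gripper(opening): finger opening in m; the grip force is fixed at half the most; returns when the fingers have stopped.
- manip.dwell(seconds).
- manip.ik(position, orientation): joint angles nearest the present ones, or None.
- manip.snapshot(name): name is "scene" or "top" or "wrist"; returns the picture (480x640x3 uint8, red, green, blue); there is no depth.
- manip.camera_model(name): a dict with "mtx" (3x3 intrinsics, pixels), "rvec" (rotation vector, rad) and "tvec" (3), from world to camera coordinates, as OpenCV has them; the wrist camera has in their place "mount" (4x4, takes a point from camera to tool coordinates, whose origin is the TCP and whose axes are the tool frame's). Camera axes: x right, y down, z forward; pixel columns grow to the right and rows downward; lengths in m; the calibration is good to about 2 mm. A picture is of the moment at which its call begins: read the wrist's pose just before it. camera_model takes no time and is no camera call.
A pose or a line that the arm cannot do raises manip.MotionError and nothing moves.
- manip.hand_in(): hands the job in, once; it reports no verdict.
Readings, each from a call of its own:
- manip.get_time_s(): time.
- manip.get_joints(): joint angles.
- manip.get_dq(): joint speeds.
- manip.get_joint_efforts(): joint torques, N m.
- manip.get_eef_pos(): TCP position.
- manip.get_orientation(): TCP orientation.
- manip.get_contact_force(): force on the tool from outside, world axes, zero at the start.
- manip.get_ft_torque(): the same for the moment, N m.
- manip.get_grip_width(): finger opening in m.
Only numpy, scipy, OpenCV 4.12 (cv2) and the standard library are available. Lean on these libraries where they do the work, as an engineer would, in place of code of your own. Each camera call takes 0.05 s, during which the arm holds its last target.

## Working session

There is one attempt and no reset: what is moved stays moved. The work goes in short steps, each a Python script; the robot and the scene stay as the last script left them, time stands still between calls to the robot, and variables do not carry over. Pictures are saved under pics/ and viewed, and the job is handed in when it is done.

```bash
mkdir -p pics
python3 - <<'E'
from workcell import manip
import cv2
for n in ["scene","top","wrist"]:
    cv2.imwrite(f"pics/{n}0.png",manip.snapshot(n)[:,:,::-1])
    print(n,manip.camera_model(n))
print(manip.get_time_s(),manip.get_orientation(),manip.get_contact_force(),manip.get_grip_width())
E
```

```text
scene {'mtx': array([[448.33008663,   0.        , 322.50306346],
       [  0.        , 448.33008663, 237.45054284],
       [  0.        ,   0.        ,   1.        ]]), 'rvec': array([ 2.27267608,  1.24690623, -0.39909106]), 'tvec': array([-0.33080848, -0.26124982,  1.10776759])}
top {'mtx': array([[464.07628454,   0.        , 319.10982284],
       [  0.        , 464.07628454, 245.60727439],
       [  0.        ,   0.        ,   1.        ]]), 'rvec': array([ 2.16337009, -2.22214452,  0.06150545]), 'tvec': array([0.08427673, 0.52051388, 0.97672465])}
wrist {'mtx': array([[413.99601756,   0.        , 323.13199675],
       [  0.        , 413.99601756, 235.0456289 ],
       [  0.        ,   0.        ,   1.        ]]), 'mount': array([[ 1.30291749e-04,  9.57967480e-01,  2.86876786e-01,
        -7.34820055e-02],
       [ 1.63622342e-04, -2.86876805e-01,  9.57967469e-01,
        -1.42032044e-01],
       [ 9.99999978e-01, -7.78758058e-05, -1.94122563e-04,
        -1.06076767e-03],
       [ 0.00000000e+00,  0.00000000e+00,  0.00000000e+00,
         1.00000000e+00]])}
0.15 [-9.00525338e+01  2.04066600e-03 -2.14754535e+01] [ 0.43203199  0.50793749 -1.55144963] 0.08508197992520367
```

View pics/scene0.png

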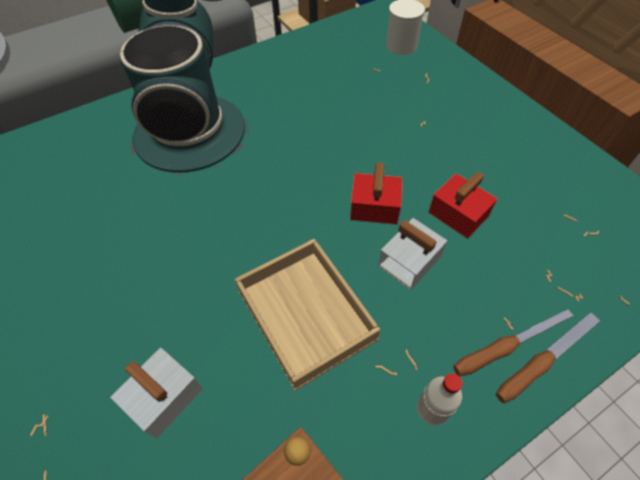

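View pics/top0.png

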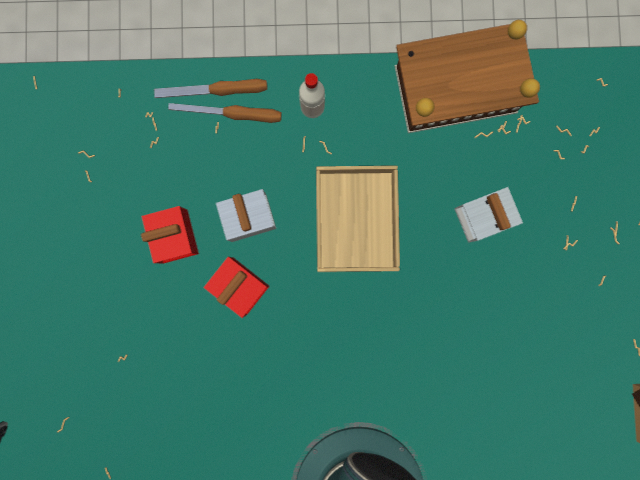

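View pics/wrist0.png

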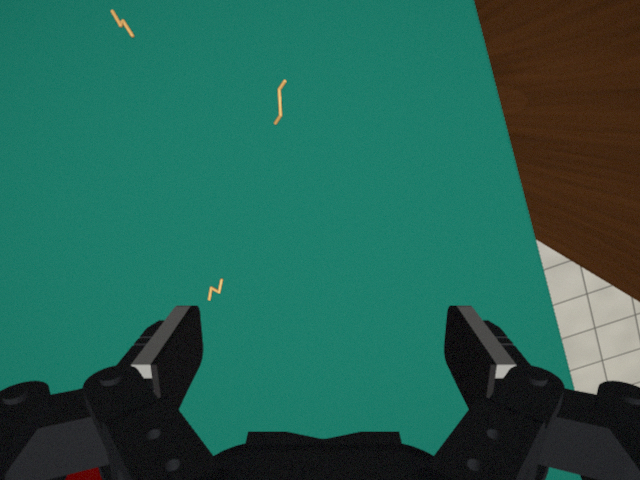

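```bash
cat > h.py <<'E'
import numpy as np, cv2
from workcell import manip
def cam(n):
    m=manip.camera_model(n); R=cv2.Rodrigues(m['rvec'])[0]; return m['mtx'],R,m['tvec']
def ray(n,uv,z):
    K,R,t=cam(n); uv=np.atleast_2d(uv).astype(float)
    d=np.c_[uv,np.ones(len(uv))]@np.linalg.inv(K).T@R; c=-R.T@t
    return c+d*((z-c[2])/d[:,2])[:,None]
def proj(n,P):
    K,R,t=cam(n); return cv2.projectPoints(np.atleast_2d(P).astype(float),cv2.Rodrigues(R)[0],t,K,None)[0][:,0]
E
python3 - <<'E'
import cv2,numpy as np
from h import *
t=cv2.imread('pics/top0.png'); s=cv2.imread('pics/scene0.png')
a=t[170:260,195:295]; b=t[170:260,445:545]; c=s[205:300,365:465]; d=s[340:445,100:210]
r=lambda i:cv2.resize(i,(400,300),interpolation=cv2.INTER_CUBIC)
cv2.imwrite('pics/crop1.png',np.vstack([np.hstack([r(a),r(b)]),np.hstack([r(c),r(d)])]))
for n,img,boxes in [('top',t,{'A':(215,170,285,260),'B':(455,170,535,260)}),('scene',s,{'A':(385,210,450,290),'B':(100,340,210,445)})]:
    hsv=cv2.cvtColor(img,cv2.COLOR_BGR2HSV)
    for k,(x0,y0,x1,y1) in boxes.items():
        sub=hsv[y0:y1,x0:x1]
        m=((sub[...,0]<20)&(sub[...,1]>110)&(sub[...,2]>40)).astype(np.uint8)
        N,l,st,ce=cv2.connectedComponentsWithStats(m)
        i=1+np.argmax(st[1:,4]); ys,xs=np.nonzero(l==i)
        rc=cv2.minAreaRect(np.c_[xs+x0,ys+y0].astype(np.float32)); 
        print(n,k,st[i,4],rc, ray(n,rc[0],.09)[0].round(4)); 
        P=ray(n,cv2.boxPoints(rc),.102); print((P).round(3)[:,:2].tolist())
# tray rim outline top
hsv=cv2.cvtColor(t,cv2.COLOR_BGR2HSV)
m=((hsv[...,0]<30)&(hsv[...,1]>60)).astype(np.uint8); m[:150]=0;m[300:]=0;m[:,:300]=0;m[:,420:]=0
ys,xs=np.nonzero(m); rc=cv2.minAreaRect(np.c_[xs,ys].astype(np.float32)); print('tray',rc,ray('top',rc[0],.05).round(3),ray('top',cv2.boxPoints(rc),.05).round(3).tolist())
E
```

```text
top A 317 ((241.38479614257812, 212.03358459472656), (37.07999801635742, 8.559998512268066), 73.73979187011719) [0.5891 0.2226 0.09  ]
[[0.621, 0.238], [0.625, 0.222], [0.554, 0.203], [0.55, 0.219]]
top B 393 ((497.9023742675781, 211.66566467285156), (36.384620666503906, 11.153847694396973), 67.38013458251953) [ 0.5762 -0.2855  0.09  ]
[[0.604, -0.258], [0.612, -0.279], [0.545, -0.303], [0.538, -0.283]]
scene A 442 ((416.2172546386719, 235.64808654785156), (39.396018981933594, 12.693854331970215), 34.2868766784668) [0.5878 0.2226 0.09  ]
[[0.564, 0.194], [0.552, 0.219], [0.622, 0.237], [0.632, 0.212]]
scene B 542 ((145.8114013671875, 381.1458740234375), (48.212467193603516, 11.491241455078125), 43.53120040893555) [ 0.5764 -0.2852  0.09  ]
[[0.547, -0.304], [0.541, -0.289], [0.616, -0.263], [0.621, -0.277]]
tray ((350.66656494140625, 209.99652099609375), (121.95270538330078, 94.85441589355469), 88.80650329589844) [[0.593 0.003 0.05 ]] [[0.721, 0.101, 0.05], [0.72, -0.097, 0.05], [0.466, -0.093, 0.05], [0.467, 0.102, 0.05]]
```

View pics/crop1.png

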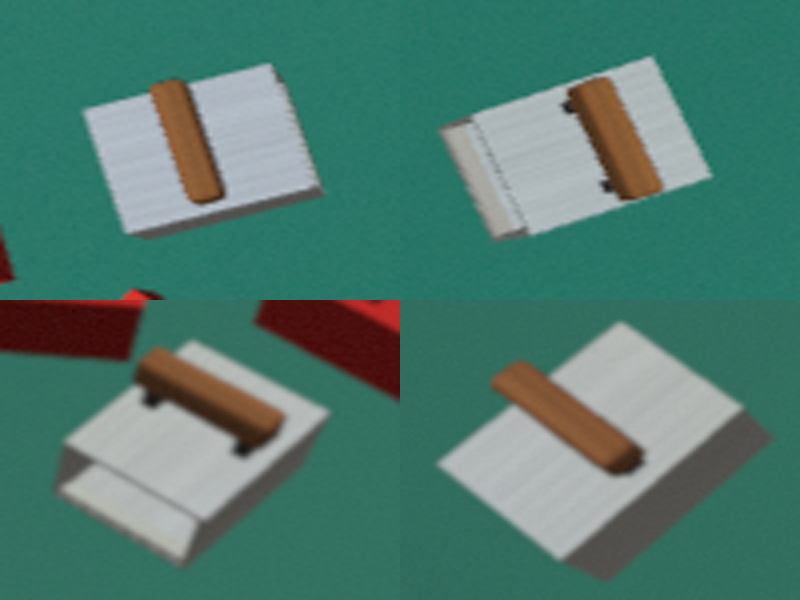

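Top view: scoop A is the aluminium scoop with its bar at (241,212), and its mouth faces the tray. Scoop B is at (498,212), with its lip on the tray side at (465,222). The red boxes at (168,235) and (236,288) are the look-alikes, so they are excluded by colour. Both views agree on each bar centre to about 1 mm. Next I need yaw, the tray corners and reachability.

```bash
python3 - <<'E'
import cv2,numpy as np
from h import *
t=cv2.imread('pics/top0.png'); hsv=cv2.cvtColor(t,cv2.COLOR_BGR2HSV)
for k,(x0,y0,x1,y1) in {'A':(205,175,285,255),'B':(450,175,530,250)}.items():
    sub=hsv[y0:y1,x0:x1]; m=((sub[...,1]<60)&(sub[...,2]>120)).astype(np.uint8)
    ys,xs=np.nonzero(m); P=ray('top',np.c_[xs+x0,ys+y0],.06)[:,:2]
    rc=cv2.minAreaRect((P*1000).astype(np.float32)); print(k,len(xs),rc)
# tray
m=((hsv[...,0]<30)&(hsv[...,1]>40)).astype(np.uint8); m[:156]=0;m[285:]=0;m[:,:305]=0;m[:,412:]=0
N,l,st,_=cv2.connectedComponentsWithStats(m); i=1+np.argmax(st[1:,4]); print(st[i])
ys,xs=np.nonzero(l==i); P=ray('top',np.c_[xs,ys],.05)[:,:2]; rc=cv2.minAreaRect((P*1000).astype(np.float32)); print('tray',rc)
# reds
m=((hsv[...,0]<6)|(hsv[...,0]>174))&(hsv[...,1]>180)&(hsv[...,2]>120); m=m.astype(np.uint8);m[:190]=0
N,l,st,_=cv2.connectedComponentsWithStats(m)
for i in range(1,N):
    if st[i,4]>200:
        ys,xs=np.nonzero(l==i); P=ray('top',np.c_[xs,ys],.06)[:,:2]; print('red',cv2.boxPoints(cv2.minAreaRect((P*1000).astype(np.float32))).round().tolist())
E
ls
```

```text
A 1638 ((588.9607543945312, 220.26841735839844), (80.29065704345703, 104.32901000976562), 15.17990493774414)
B 1759 ((573.825439453125, -277.0500183105469), (79.84183502197266, 119.02743530273438), 19.69646453857422)
[ 316  166   84  106 8588]
tray ((575.9224243164062, -10.175888061523438), (169.2226104736328, 218.24078369140625), 89.15514373779297)
red [[489.0, 407.0], [510.0, 323.0], [611.0, 348.0], [591.0, 431.0]]
red [[377.0, 228.0], [438.0, 177.0], [503.0, 256.0], [442.0, 306.0]]
h.py
pics
```

```bash
cat >> h.py <<'E'
from scipy.spatial.transform import Rotation as Rn
S={'A':dict(p=np.array([.589,.2224]),yaw=15.1,sg=+1),'B':dict(p=np.array([.5763,-.2853]),yaw=20.2,sg=-1)}
TRAY=np.array([.576,-.010]); G=0.021
def pose(k,bar,th,flip=0):
    s=S[k]; o=[-90+s['sg']*th,0,s['yaw']]
    R=Rn.from_euler('xyz',o,degrees=True)
    if flip: R=R*Rn.from_euler('y',180,degrees=True)
    p=np.asarray(bar)+G*R.apply([0,1,0])
    return p,R.as_euler('xyz',degrees=True)
def f(k):
    y=np.radians(S[k]['yaw']); return -S[k]['sg']*np.array([-np.sin(y),np.cos(y)])
def barz(th):  # bar height for pouring
    return np.interp(th,[0,15,30,45,60,75],[.20,.19,.172,.16,.148,.14])
E
python3 - <<'E'
from h import *
import warnings; warnings.simplefilter('ignore')
print(manip.get_joints(),manip.get_eef_pos())
for k in 'AB':
  print(k,'f',f(k).round(2))
  for flip in (0,1):
    for nm,xy,z,th in [('grasp',S[k]['p'],.09,0),('up',S[k]['p'],.22,0)]+[('pour%d'%t,TRAY,barz(t),t) for t in (0,30,45,60,70)]:
        q=manip.ik(*pose(k,[*xy,z],th,flip)); print(k,flip,nm,None if q is None else np.round(q,0))
E
```

```text
[ 6.63607716e+01  6.66953261e+00  8.26255803e+01  5.57473607e-05
  9.07574605e+01 -2.16377512e+00] [0.24704967 0.62801616 0.2307264 ]
A f [ 0.26 -0.97]
A 0 grasp [ 18.   6.  98.   0.  75. -87.]
A 0 up [ 18.   2.  91.   0.  87. -87.]
A 0 pour0 [  -4.   -5.   99.    0.   86. -109.]
A 0 pour30 [ -15.    4.   97.   26.   95. -121.]
A 0 pour45 [ -19.   10.   96.   37.  102. -126.]
A 0 pour60 [ -22.   16.   95.   46.  108. -129.]
A 0 pour70 [ -24.   20.   94.   53.  113. -130.]
A 1 grasp [18.  6. 98.  0. 75. 93.]
A 1 up [18.  2. 91.  0. 87. 93.]
A 1 pour0 [-4. -5. 99.  0. 86. 71.]
A 1 pour30 [-15.   4.  97.  26.  95.  59.]
A 1 pour45 [-19.  10.  96.  37. 102.  54.]
A 1 pour60 [-22.  16.  95.  46. 108.  51.]
A 1 pour70 [-24.  20.  94.  53. 113.  50.]
B f [-0.35  0.94]
B 0 grasp [ -29.    8.   97.   -0.   75. -139.]
B 0 up [ -29.    3.   89.   -0.   88. -139.]
B 0 pour0 [  -4.   -5.   99.   -0.   86. -114.]
B 0 pour30 [ 10.  -7. 107. -30.  76. -94.]
B 0 pour45 [ 16.  -5. 110. -47.  76. -82.]
B 0 pour60 [ 20.  -0. 113. -62.  79. -70.]
B 0 pour70 None
B 1 grasp [-29.   8.  97.   0.  75.  41.]
B 1 up [-29.   3.  89.   0.  88.  41.]
B 1 pour0 [-4. -5. 99.  0. 86. 66.]
B 1 pour30 [ 10.  -7. 107. -30.  76.  86.]
B 1 pour45 [ 16.  -5. 110. -47.  76.  98.]
B 1 pour60 [ 20.  -0. 113. -62.  79. 110.]
B 1 pour70 None
```

```bash
cat >> h.py <<'E'
def force(T=0.6,n=12):
    F=[]
    for i in range(n):
        F.append(manip.get_contact_force()); manip.dwell(T/n)
    return np.mean(F,0).round(3),np.std(F,0).round(3)
def say(*a): print('t=%.2f'%manip.get_time_s(),*a)
E
python3 - <<'E'
from h import *
k='A'; xy=S[k]['p']
manip.set_gripper(.06); say('grip')
P,o=pose(k,[*xy,.19],0,1)
manip.move_ptp(P,o); say(manip.get_eef_pos(),P)
manip.dwell(.3); say('base',force())
cv2.imwrite('pics/wA.png',manip.snapshot('wrist')[:,:,::-1])
c=manip.move_linear(pose(k,[*xy,.09],0,1)[0],v=.12,contact_N=8); say('contact',c,manip.get_eef_pos())
E
```

```text
t=0.53 grip
t=2.46 [0.5888475  0.22302633 0.16913263] [0.589  0.2224 0.169 ]
t=3.36 base (array([-0.262, -0.118, -0.136]), array([0.472, 0.656, 0.549]))
t=4.39 contact False [0.58942855 0.22252672 0.06990687]
```

View pics/wA.png

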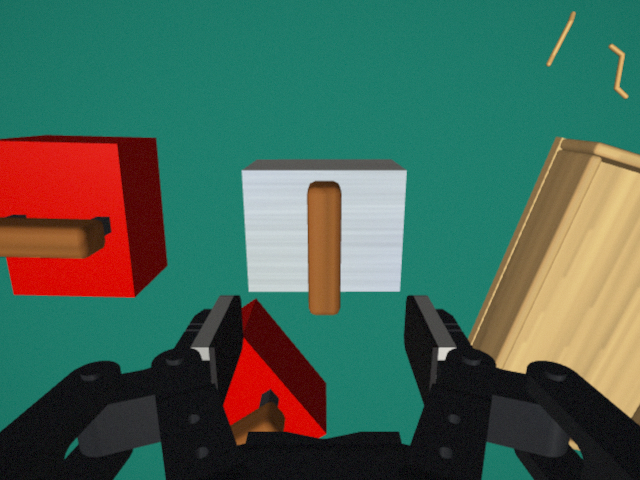

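The wrist view shows the bar (column 324) centred between the fingers (columns 242 and 405) and running parallel to the pads. Closing and lifting.

Run:
```python
from h import *
k='A'; xy=S[k]['p']
manip.set_gripper(0.0); say('w',manip.get_grip_width(), manip.get_contact_force())
manip.move_linear(pose(k,[*xy,.19],0,1)[0],v=.10); manip.dwell(.3)
say('heft',force(1.0,25),manip.get_grip_width())
cv2.imwrite('pics/hA.png',manip.snapshot('scene')[:,:,::-1])
```

```text
t=4.84 w 0.017095468935647624 [-1.37011567 -2.90890346  3.8955906 ]
t=7.33 heft (array([-0.025,  0.226, -2.868]), array([0.352, 0.512, 0.444])) 0.017179202403180417
```

View pics/hA.png

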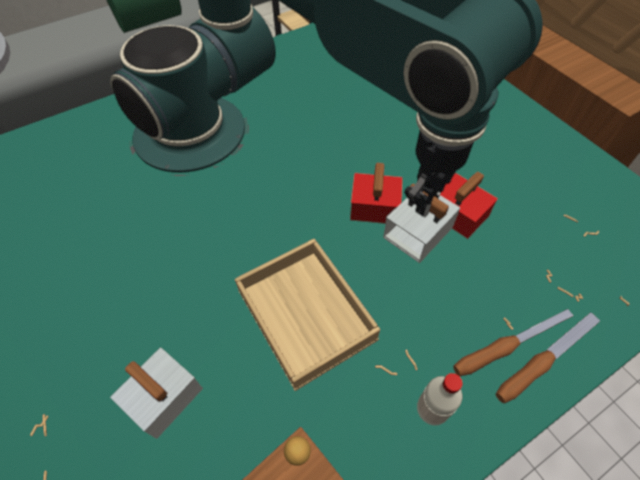

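Scoop A is held level. The heft came out at 2.73 ± 0.2 N, against about 3.0 N expected for the offcut and 4.8 N for the foot, so A holds the offcut. I'll put A back and weigh B to confirm.

```bash
python3 - <<'E'
from h import *
k='A'; xy=S[k]['p']
manip.move_linear(pose(k,[*xy,.10],0,1)[0],v=.10)
c=manip.move_linear(pose(k,[*xy,.090],0,1)[0],v=.03,contact_N=5); say('contact',c,manip.get_eef_pos())
manip.set_gripper(.06); say('open')
manip.move_linear(pose(k,[*xy,.20],0,1)[0],v=.15)
k='B'; xy=S[k]['p']
P,o=pose(k,[*xy,.19],0,1)
manip.move_ptp(P,o); manip.dwell(.3); say('base',force(.8,20))
cv2.imwrite('pics/wB.png',manip.snapshot('wrist')[:,:,::-1])
cv2.imwrite('pics/sA1.png',manip.snapshot('scene')[:,:,::-1])
c=manip.move_linear(pose(k,[*xy,.09],0,1)[0],v=.12,contact_N=8); say('contact',c,manip.get_eef_pos())
E
python3 -c "
import cv2,numpy as np
a=cv2.imread('pics/wB.png');b=cv2.imread('pics/sA1.png')
cv2.imwrite('pics/j1.png',cv2.resize(np.hstack([a,b]),(800,300),interpolation=cv2.INTER_AREA))"
```

```text
t=8.80 contact True [0.58924795 0.22224147 0.06944854]
t=9.28 open
t=13.14 base (array([-0.064, -0.034,  0.13 ]), array([0.326, 0.367, 0.528]))
t=14.22 contact False [ 0.57672435 -0.28550991  0.06995242]
```

View pics/j1.png

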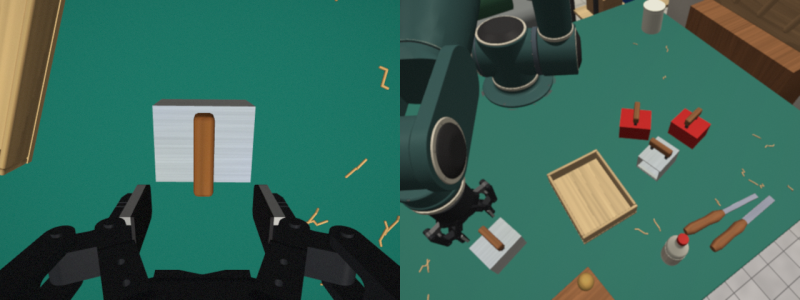

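Scoop A is back upright in its place at (656,157), and B's bar is centred between the fingers at column 204. Next I grip, lift and heft B.

Run:
```python
from h import *
k='B'; xy=S[k]['p']
manip.set_gripper(0.0); say('w',manip.get_grip_width())
manip.move_linear(pose(k,[*xy,.19],0,1)[0],v=.10); manip.dwell(.3)
say('heft',force(1.1,25),manip.get_grip_width())
# pour feasibility for B with other yaws
for yaw in (20.2,10,0,-10,-20):
    S['B']['yaw']=yaw; r=[]
    for th in (0,30,45,60,65,70,75):
        q=manip.ik(*pose(k,[*TRAY,barz(th)],th,1)); r.append(None if q is None else q.round(0).tolist())
    print(yaw,r)
```

```text
t=14.68 w 0.017598064670241824
t=17.17 heft (array([ 0.13 , -0.062, -4.572]), array([0.551, 0.492, 0.54 ])) 0.017174511489794313
20.2 [[-4.0, -5.0, 99.0, 0.0, 86.0, 66.0], [10.0, -7.0, 107.0, -30.0, 76.0, 86.0], [16.0, -5.0, 110.0, -47.0, 76.0, 98.0], [20.0, -0.0, 113.0, -62.0, 79.0, 110.0], None, None, None]
10 [[-4.0, -5.0, 99.0, 0.0, 86.0, 76.0], [10.0, -4.0, 104.0, -30.0, 81.0, 95.0], [16.0, -1.0, 106.0, -45.0, 83.0, 105.0], [20.0, 5.0, 108.0, -59.0, 87.0, 114.0], [21.0, 7.0, 108.0, -63.0, 89.0, 117.0], None, None]
0 [[-4.0, -5.0, 99.0, -0.0, 86.0, 86.0], [10.0, -1.0, 101.0, -30.0, 86.0, 104.0], [15.0, 3.0, 102.0, -43.0, 89.0, 112.0], [19.0, 9.0, 103.0, -55.0, 94.0, 118.0], [20.0, 11.0, 103.0, -59.0, 96.0, 120.0], [20.0, 13.0, 103.0, -63.0, 98.0, 122.0], None]
-10 [[-4.0, -5.0, 99.0, 0.0, 86.0, 96.0], [9.0, 2.0, 98.0, -28.0, 90.0, 112.0], [14.0, 7.0, 98.0, -40.0, 95.0, 118.0], [17.0, 13.0, 98.0, -52.0, 101.0, 123.0], [18.0, 15.0, 98.0, -55.0, 103.0, 124.0], [19.0, 18.0, 98.0, -59.0, 105.0, 125.0], [19.0, 20.0, 98.0, -62.0, 107.0, 126.0]]
-20 [[-4.0, -5.0, 99.0, 0.0, 86.0, 106.0], [8.0, 5.0, 96.0, -26.0, 94.0, 120.0], [13.0, 11.0, 94.0, -37.0, 101.0, 124.0], [16.0, 17.0, 93.0, -48.0, 107.0, 127.0], [16.0, 19.0, 93.0, -51.0, 109.0, 128.0], [17.0, 22.0, 93.0, -54.0, 112.0, 128.0], [17.0, 24.0, 93.0, -57.0, 114.0, 129.0]]
```

Scoop B reads 4.70 N, against 4.79 N expected with the foot and 3.0 N with the offcut, so B has the foot. I'll carry B level over the tray and tip it slowly.

Run:
```python
from h import *
k='B'
manip.move_linear(*pose(k,[*S[k]['p'],.21],0,1),v=.08)
S[k]['yaw']=0.
manip.move_linear(*pose(k,[*TRAY,.21],0,1),v=.12); say('over tray',manip.get_eef_pos(),manip.get_orientation())
cv2.imwrite('pics/p0.png',manip.snapshot('scene')[:,:,::-1])
for th in (15,30,45,60,65):
    manip.move_linear(*pose(k,[*TRAY,barz(th)],th,1),v=.02); say(th,manip.get_contact_force().round(1))
    if th==30: cv2.imwrite('pics/p1.png',manip.snapshot('scene')[:,:,::-1])
manip.dwell(1.0)
cv2.imwrite('pics/p2.png',manip.snapshot('scene')[:,:,::-1])
cv2.imwrite('pics/p3.png',manip.snapshot('top')[:,:,::-1])
say(force(.4,8),manip.get_grip_width())
a=[cv2.imread(f'pics/p{i}.png') for i in range(4)]
cv2.imwrite('pics/j2.png',cv2.resize(np.vstack([np.hstack(a[:2]),np.hstack(a[2:])]),(800,600),interpolation=cv2.INTER_AREA))
```

```text
t=20.01 over tray [ 0.57600342 -0.01034523  0.18897391] [-8.99971201e+01 -3.41193698e-03  1.79981148e+02]
t=21.21 15 [-0.4 -0.4 -4.4]
t=22.19 30 [ 0.4  1.1 -2.9]
t=22.88 45 [ 0.6  0.4 -2.7]
t=23.44 60 [ 0.2  0.6 -2.2]
t=23.69 65 [ 0.1  0.1 -2.9]
t=25.19 (array([-0.027, -0.243, -2.669]), array([0.454, 0.494, 0.528])) 0.017337912064295156
```

View pics/j2.png

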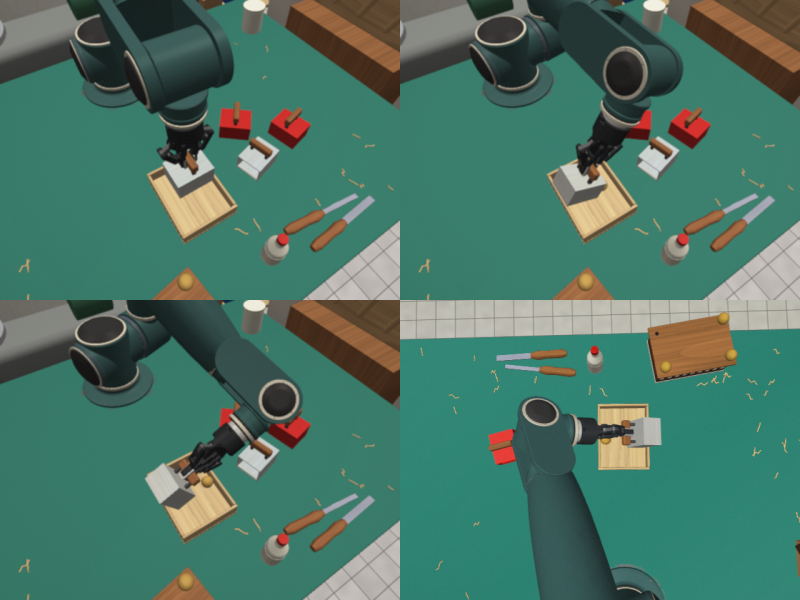

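The foot is out: a brass ball lies in the tray at (207,481) in the third frame, and the held weight has dropped to 2.7 N. Next I raise and level the scoop, then put it back.

Run:
```python
from h import *
k='B'; yaw=S[k]['yaw']
S[k]['yaw']=0.
manip.move_linear(*pose(k,[*TRAY,.22],65,1),v=.1)
for th in (45,22,0):
    manip.move_linear(*pose(k,[*TRAY,.22],th,1),v=.018)
say('level',manip.get_orientation())
S[k]['yaw']=yaw; xy=S[k]['p']
manip.move_linear(*pose(k,[*xy,.20],0,1),v=.14)
manip.move_linear(pose(k,[*xy,.10],0,1)[0],v=.10)
c=manip.move_linear(pose(k,[*xy,.0895],0,1)[0],v=.03,contact_N=5); say('contact',c,manip.get_eef_pos(),manip.get_contact_force().round(1))
manip.set_gripper(.06)
manip.move_linear(pose(k,[*xy,.24],0,1)[0],v=.15)
manip.goto_joints([-75,0,85,0,95,0]); manip.dwell(.5); say('away',manip.get_eef_pos())
for i,n in enumerate(('top','scene')): cv2.imwrite(f'pics/e{i}.png',manip.snapshot(n)[:,:,::-1])
a=[cv2.imread(f'pics/e{i}.png') for i in range(2)]
cv2.imwrite('pics/j3.png',cv2.resize(np.hstack(a),(800,300),interpolation=cv2.INTER_AREA))
t=a[0]; hsv=cv2.cvtColor(t,cv2.COLOR_BGR2HSV)
for k,(x0,y0,x1,y1) in {'A':(215,170,285,260),'B':(455,170,535,260)}.items():
    sub=hsv[y0:y1,x0:x1]; m=((sub[...,0]<20)&(sub[...,1]>110)&(sub[...,2]>40)).astype(np.uint8)
    N,l,st,ce=cv2.connectedComponentsWithStats(m); i=1+np.argmax(st[1:,4]); ys,xs=np.nonzero(l==i)
    rc=cv2.minAreaRect(np.c_[xs+x0,ys+y0].astype(np.float32)); print(k,st[i,4],rc,ray('top',rc[0],.09)[0].round(4))
```

```text
t=27.86 level [-8.98185539e+01 -1.11110289e-01 -1.79995623e+02]
t=31.50 contact True [ 0.57651415 -0.28557062  0.06931183] [ 0.3 -1.1  5.4]
t=35.46 away [ 0.1864871  -0.59710789  0.28052695]
A 317 ((241.4339599609375, 212.0188751220703), (37.08734893798828, 8.51635456085205), 74.05460357666016) [0.5891 0.2225 0.09  ]
B 395 ((497.5494384765625, 211.74237060546875), (36.23482131958008, 11.302160263061523), 67.16634368896484) [ 0.576  -0.2848  0.09  ]
```

View pics/j3.png

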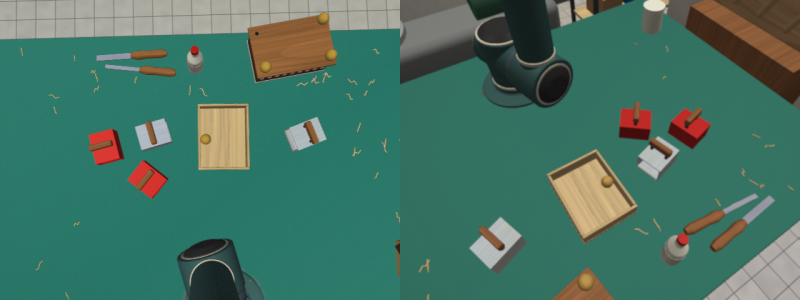

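The foot is in the tray (top view, (206,139)). Both scoops stand upright within 1 mm of where they started, the red look-alikes and bystanders look undisturbed, and the arm is clear. Handing in.

Run:
```python
from h import *
print(manip.hand_in()); say(manip.get_contact_force())
```

```text
the job is handed in; nothing more can be done
None
the job is handed in; nothing more can be done
```

The brass foot is in the tray, and I handed the job in at about 35.5 s of the 72 s allowed.

- **Weighing:** I lifted each scoop level and hefted it for about a second. Scoop A read 2.73 N (about 3.0 N expected with the offcut) and scoop B 4.70 N (about 4.8 N expected with the foot). So B held the foot, and I put A back without tipping it.
- **Tipping:** I carried B level over the tray and tipped it slowly to 65°. The weight held fell to 2.7 N, and the ball showed in the tray in both camera views.
- **Last checks:** After I set B back, the top view put both bar centres within 1 mm of where they started. The offcut was never seen out of scoop A. The red look-alikes and bystanders looked undisturbed, and the gripper was empty and clear.

A single force reading scattered by about 0.5 N, so I averaged 12 to 25 readings for each weight. No check failed or disagreed.

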